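# Stow a tea tin in a spring-lid tea case

### The arm

A 6-joint arm with a two-finger parallel gripper is mounted at the origin on the work surface. World frame = base frame: x ahead of the robot, y to its left, z up, the work surface at z = 0. Lengths are in m, angles in rad, forces in N, time in s.
With the tool pointing down it reaches from about 0.35 to 0.8 m from the base axis. Payload 7.3 kg.
Tool frame: the origin (TCP) lies between the finger pads; the fingertips stand 25 mm ahead of it and the grasp point (between the pads) lies 6 mm ahead of it (r.tip_extent is the distance from the TCP to the fingertips, in m); z points along the fingers, y is the line along which they close (so a half turn about z gives the same grasp; the last joint's range is limited). The gripper opens to 85 mm and grips with 20 to 120 N. Pads are 22 mm wide; open, the fingers measure 114 mm over their backs; the gripper's body (76 mm by 85 mm) begins 54 mm behind the grasp point. The pads swing forward as they close: fully open they stand 13 mm farther back than shut.
Start: joints at [1.164, 0.342, 1.524, -0, 1.275, -0.146], TCP at [0.135, 0.507, 0.256] pointing down, gripper open.
Joint ranges: [-2.53, 2.53], [-0.77, 2.02], [0.04, 2.7], [-1, 4.14], [0.28, 2.66], [-3.11, 3.11]. Speed limits (rad/s): [2.57, 2.57, 3.14, 3.14, 3.14, 3.14].

### API

Orientations are given as a unit quaternion [x, y, z, w].
In Python, from workcell import r, command_gripper, optics gives the robot as it stands. The module is installed in compiled form; this text tells all that it offers. Calls block until the motion is done:
- r.reach(position, orientation): joint-space move of the TCP to a pose.
- r.move_straight(position, orientation=None, speed=0.15, max_force=None): straight line of the TCP; orientation=None keeps the orientation; speed is the mean speed in m/s. With max_force (N) it stops when the force on the tool has changed by that much, and returns True; else False.
- r.movej(angles): joint-space move.
- command_gripper(opening, force=None): finger opening in m; force is the grip in N (None keeps the last); returns when the fingers have stopped.
- r.hold(seconds).
- r.solve_ik(position, orientation): joint angles nearest the present ones, or None.
- r.read_state(): the state.
- optics.get_image(name): name is "scene" or "top"; returns (picture, depth): 420x560x3 uint8, red, green, blue; 420x560 float32, m along the optical axis (not along the pixel's ray), 0 where there is no reading.
- optics.camera_model(name): a dict with "K" (3x3 intrinsics, pixels), "k1" (the pictures are not rectified: a ray, as slopes to the right and down, at radius r is drawn at 1 + k1 r^2 times it, then the intrinsics apply), "R" (3x3) and "t" (3): a world point X has camera coordinates R X + t. Camera axes: x right, y down, z forward; pixel columns grow to the right and rows downward; lengths in m; the calibration is good to about 2 mm. A picture is of the moment at which its call begins. camera_model takes no time and is no camera call.
A pose or a line that the arm cannot do raises r.PlanningError and nothing moves.
- r.finish_job(): hands the job in; it is judged then, once.
The state is a dict: "time_s": time; "joint_positions": joint angles; "dq": joint speeds; "tau": joint torques, N m; "eef_pos": TCP position; "eef_rot": TCP orientation; "contact_force": force on the tool from outside, world axes, zero at the start; "torque": the same for the moment, N m; "grip_width": finger opening in m; "grip_force": force on a finger pad.
Only numpy, scipy, OpenCV 4.12 (cv2) and the standard library are available. Lean on these libraries where they do the work, as an engineer would, in place of code of your own. Each camera call takes 0.05 s, during which the arm holds its last target. There are 200 camera calls.

### The job

Put the spare tea tin that stands on the counter into the empty compartment of the closed wooden tea case, standing upright on the compartment floor. To open the case, press the steel catch at the front of the lid and keep the fingers on it while the spring raises the lid, so that the lid comes up slowly all the way to its stop and never flies open. When the tin is in, push the lid down again until the catch clicks and holds it shut; leave the tins already in the case, the cup, the can and the spoon where they are.

Things in the scene. Friction and masses are not known exactly. Their poses are not given: they have to be found in the camera images.
- case: Dark wood case, fixed, 252 (y) x 150 mm (x), walls 70 high and 6 thick, floor 8 thick. Origin: centre of underside; x points from the catch side (nearer the robot) to the hinge side, z up. Inside, three compartments in a row at y = -70, 0, +70 mm, x = -8 mm: each a 50 mm square of floor between ribs 4 mm thick and 8 mm high. Two hold a tin. Shut lid's upper face: 80 mm above the counter.
- lid (a joint): Lid angle (rad): 0 shut, 1.15 open at its stop; a 252 x 150 x 10 mm slab hinged along the case's far (+x) top edge. A spring drives it open and holds it there; let go it flies up at over 4 rad/s (over 2 counts as flying open). Holding it back at the pad takes 3 to 5 N. Open, it leans over the compartments: reach in from the front, tool tilted 30 to 45 degrees, fingertips down and away from the robot.
- catch (a joint): Angle (rad) of the rocker catch on the lid's front edge: 0 at rest, 0.24 fully down (about 3 N); its hook lets go at about 0.12. It rides on the lid: the finger pressing it also holds the lid down; raise the finger slowly and the lid follows. To shut, push on the lid, not the pad (about 10 N at point lid_push): the hook then snaps in by itself.
- catch_pad (a point): Centre of the upper face of the catch's steel pad, 34 mm (x) by 36 mm (y), 4 mm thick, 11.5 mm above the lid's upper face; 137 mm in front of the hinge line and, with the lid shut, 19.5 mm above it. x points along the lid towards the hinge, z out of its upper face. The pad pivots 18 mm in front of this point (-x); its hook hangs 40 mm down in front of the case.
- lid_hinge (a point): Point on the hinge line in the middle of the lid's width, 72 mm above the counter, 75 mm behind the case's centre; y lies along the hinge line.
- lid_push (a point): Point on the lid's upper (outer) face in mid-width, 100 mm from the hinge line and 8 mm above it, 20 mm behind the pad's rear edge: a good place to push the lid shut. x towards the hinge, z out of the upper face.
- spare_mid (a point): Centre (half-way up) of the spare tin, loose on the counter: plain upright aluminium cylinder 40 mm across and 55 mm tall with a pale paper band, about 70 g. z up along its axis.
- free_spot (a point): Centre of the floor of the empty compartment, 8 mm above the counter; z up. A tin standing there has its centre 27.5 mm above this point.
- tin_a_mid (a point): Centre of a tin like the spare one, standing in the case; leave it (never moved by more than 15 mm).
- tin_b_mid (a point): Centre of the other tin standing in the case; leave it (never moved by more than 15 mm).
- cup: White cup upside down on the counter, 82 mm across, 85 mm tall, bystander. Origin: centre of its underside.
- can: Lidded snack can 70 mm across, 80 mm tall, bystander. Origin: centre of its underside.
- spoon: Teaspoon lying on the counter, 140 mm long, bystander. Origin under its middle.
Not all that is in view belongs to the job. What is shaped like the part that bears spare_mid but blue or purple is not meant.

How it is judged:
On the way, in this order (a step that is already met when the one before it is completed fails the run):
1. the catch is pressed (value of joint catch above 0.12 rad), for 0.05 s.
2. the lid stands fully open at its stop (value of joint lid above 1.08 rad and velocity of joint lid below 0.3 rad/s), for 0.2 s.
3. the spare tin stands upright on the floor of the empty compartment, let go (horizontal distance between spare_mid and free_spot below 0.014 m and z of spare_mid in the frame of free_spot between 0.024 and 0.031 m and angle between spare_mid's own z axis and vertical below 0.08 rad and linear speed of spare below 0.02 m/s and contact force between spare and the fingers below 0.1 N), for 0.2 s.
At the end, for the whole second after the job is handed in: The lid is shut and held by its catch (lid within 0.03 rad of shut, catch sprung back to under 0.06 rad), and the spare tin stands upright (within 0.08 rad) on the floor of the compartment that was empty (centre within 14 mm of the compartment's centre), at rest (horizontal distance between spare_mid and free_spot below 0.014 m and z of spare_mid in the frame of free_spot between 0.024 and 0.031 m and angle between spare_mid's own z axis and vertical below 0.08 rad and value of joint lid below 0.03 rad and value of joint catch below 0.06 rad and linear speed of spare below 0.02 m/s); the robot touches nothing.
It fails at once if the lid flies open (over 2 rad/s) (velocity of joint lid above 2 rad/s).
It fails at once if a tin already in the case is moved by more than 15 mm (distance of any of tin_a_mid, tin_b_mid from where it was at the start of the episode above 0.015 m).
It fails at once if the cup, the can or the spoon is moved by more than 20 mm (distance of any of cup, can, spoon from where it was at the start of the episode above 0.02 m).
It fails at once if a tin already in the case or the cup or can is knocked over (angle between any of tin_a_mid, tin_b_mid, cup, can's own z axis and vertical above 0.35 rad).
It also fails if it takes over 72 s, if anything falls off the work surface, if the arm or the gripper's body presses on something with over 40 N, if the wrist force passes 120 N, or if a joint passes its speed limit or range.

## Working session

There is one attempt and no reset: what is moved stays moved. The work goes in short steps, each a Python script; the robot and the scene stay as the last script left them, time stands still between calls to the robot, and variables do not carry over. Pictures are saved under pics/ and viewed, at most 10 in all, crops included, and the job is handed in when it is done.

```bash
mkdir -p pics
cat > h.py <<'E'
import numpy as np, cv2
from workcell import r, command_gripper, optics
def grab(n,save=None):
    im,d=optics.get_image(n)
    np.savez(f'{n}.npz',im=im,d=d)
    if save: cv2.imwrite(f'pics/{save}.png',im[:,:,::-1])
    return im,d
def ray(n,px):
    c=optics.camera_model(n);K=np.array(c['K']);R=np.array(c['R']);t=np.array(c['t'])
    p=np.atleast_2d(np.array(px,float));q=np.c_[(p[:,0]-K[0,2])/K[0,0],(p[:,1]-K[1,2])/K[1,1]]
    u=q.copy()
    for _ in range(10): u=q/(1+c['k1']*(u**2).sum(1,keepdims=True))
    d=np.c_[u,np.ones(len(u))]@R   # R^T d
    return -R.T@t,d
def onplane(n,px,z):
    o,d=ray(n,px);s=(z-o[2])/d[:,2];return o+s[:,None]*d
def cloud(n,d):
    v,u=np.mgrid[:420,:560];o,dd=ray(n,np.c_[u.ravel(),v.ravel()])
    P=(o+dd*d.ravel()[:,None]).reshape(420,560,3);P[d==0]=np.nan;return P
E
python3 - <<'E'
from h import *
for n in('scene','top'):
    grab(n,n+'0');c=optics.camera_model(n);print(n,np.round(-np.array(c['R']).T@c['t'],3),np.array(c['R'])[2].round(2),c['K'][0][0],c['k1'])
print(r.read_state()['eef_rot'],r.tip_extent)
E
```

```text
scene [ 1.302 -0.224  0.977] [-0.63  0.19 -0.75] 508.3630184560996 -0.17940426418631078
top [ 2.960e-01 -1.000e-03  1.586e+00] [ 0.17  0.01 -0.99] 525.9447809586707 -0.15726836377044767
[ 1.30035438e-01  9.91509118e-01 -6.44413568e-04 -1.96716724e-04] 0.025
```

View pics/scene0.png

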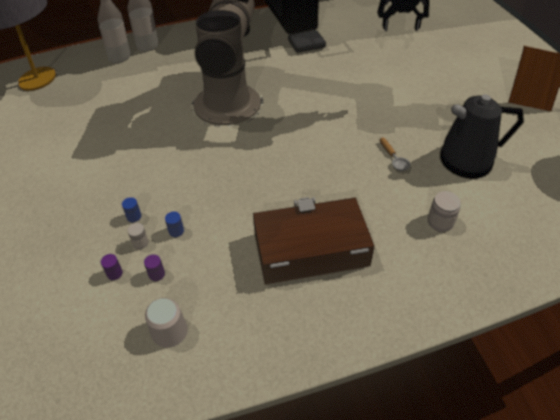

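View pics/top0.png

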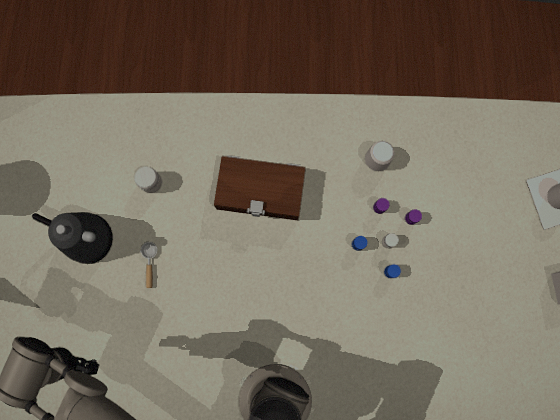

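The top view has the case at about (260,188) with its catch pad at (257,207). There are five tins: blue (360,243) and (393,271), purple (382,206) and (414,217), and one pale aluminium at (391,240), which is (138,235) in scene. The pale one fits the spare, since blue and purple are excluded. I'll measure it and confirm with a crop.

```bash
cat > m.py <<'E'
from h import *
from scipy.optimize import least_squares
T=np.load('top.npz');S=np.load('scene.npz');Pt=cloud('top',T['d']);Ps=cloud('scene',S['d'])
# case lid: points with depth height ~0.08 in the case region
def fit(P,box,z0,z1):
    (a,b,c,d)=box;Q=P[b:d,a:c].reshape(-1,3);Q=Q[(Q[:,2]>z0)&(Q[:,2]<z1)];return Q
for n,P,b in(('top',Pt,(205,145,315,230)),('scene',Ps,(245,190,380,290))):
    Q=fit(P,b,.07,.086);c=cv2.minAreaRect((Q[:,:2]*1000).astype(np.float32));print(n,'lid',len(Q),np.median(Q[:,2]).round(4),c)
    Q=fit(P,b,.087,.11);print(' pad',len(Q),np.median(Q[:,2]).round(4) if len(Q) else 0,cv2.minAreaRect((Q[:,:2]*1000).astype(np.float32)) if len(Q) else 0)
# wood mask in top
hsv=cv2.cvtColor(T['im'],cv2.COLOR_RGB2HSV);roi=np.zeros((420,560),np.uint8);roi[145:230,205:315]=1
m=((hsv[...,1]>110)&((hsv[...,0]<14)|(hsv[...,0]>170))&(roi>0)).astype(np.uint8)
cn=max(cv2.findContours(m,0,1)[0],key=cv2.contourArea)[:,0]
print('woodtop',cv2.minAreaRect((onplane('top',cn,.08)[:,:2]*1000).astype(np.float32)))
for nm,(u,v),rad in(('spare',(391,240),12),('b1',(360,243),12),('b2',(393,271),12),('p1',(382,206),12),('p2',(414,217),12),('cup',(381,155),22),('can',(147,179),22),('kettle',(85,237),40),('spoon',(150,265),25)):
    Q=fit(Pt,(u-rad,v-rad,u+rad,v+rad),.02 if nm!='spoon' else .003,.3)
    z=np.percentile(Q[:,2],90);top=Q[Q[:,2]>z-.006] if nm!='spoon' else Q
    print(nm,'topz',z.round(4),np.round((top.min(0)+top.max(0))[:2]/2,4),'ext',np.round(np.ptp(top,0)[:2],3))
# spare, scene view
Q=fit(Ps,(126,222,150,250),.02,.08);z=np.percentile(Q[:,2],90);top=Q[Q[:,2]>z-.006];print('spare scene',z,(top.min(0)+top.max(0))/2,np.ptp(top,0))
a=cv2.resize(T['im'][190:290,330:440],(440,400),interpolation=2);b=cv2.resize(S['im'][185:285,90:200],(340,400),interpolation=2)
cv2.imwrite('pics/crop.png',np.hstack([a,b])[:,:,::-1])
E
python3 m.py
```

```text
top lid 3891 0.081 ((622.4443969726562, 52.75102233886719), (252.62449645996094, 169.59620666503906), 82.81765747070312)
 pad 373 0.0895 ((617.3385620117188, 53.10908508300781), (246.97235107421875, 159.89352416992188), 83.3843994140625)
scene lid 5916 0.0797 ((624.8824462890625, 52.60780334472656), (252.1992645263672, 169.12457275390625), 83.3359146118164)
 pad 218 0.0917 ((599.96484375, 68.42620086669922), (129.0091552734375, 50.679168701171875), 7.583171844482422)
woodtop ((618.7183837890625, 53.734954833984375), (250.16441345214844, 159.34564208984375), 82.97150421142578)
spare topz 0.0589 [ 0.4732 -0.3379] ext [0.039 0.038]
b1 topz 0.0593 [ 0.4636 -0.2442] ext [0.038 0.036]
b2 topz 0.0597 [ 0.382  -0.3438] ext [0.032 0.035]
p1 topz 0.0595 [ 0.579  -0.3128] ext [0.037 0.039]
p2 topz 0.0591 [ 0.5473 -0.4105] ext [0.037 0.039]
cup topz 0.0886 [ 0.7317 -0.3114] ext [0.068 0.063]
can topz 0.084 [0.6474 0.3936] ext [0.061 0.066]
kettle topz 0.2058 [0.4681 0.5604] ext [0.08  0.122]
spoon topz 0.0179 [0.393  0.3846] ext [0.151 0.156]
spare scene 0.05552104275627693 [ 0.47565587 -0.33884432  0.05419974] [0.04084242 0.03997436 0.00851512]
```

```bash
sleep 1
```

```text
(no output)
```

View pics/crop.png

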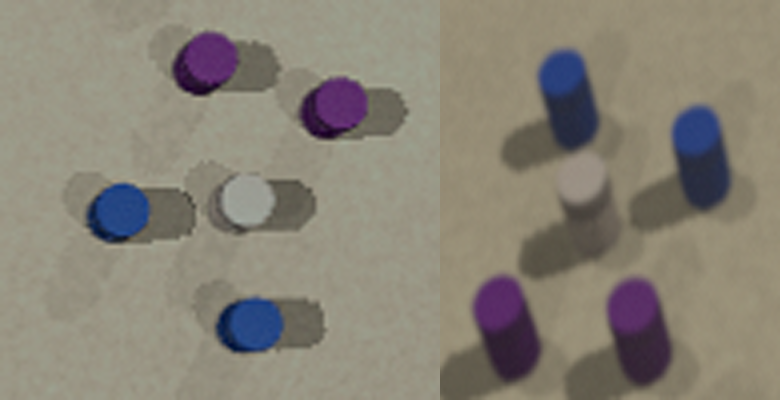

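The crop confirms it: the pale tin in the middle of the ring (top (391,240)) is the spare, with about 95 mm of free space on each side. Next I'll get the case and pad pose, then check that the opening path is reachable.

```bash
cat >> h.py <<'E'
from scipy.spatial.transform import Rotation as Ro
class Case:
    def __init__(s,c,yaw): s.c=np.array(c);s.yaw=yaw;s.R=Ro.from_euler('z',yaw).as_matrix()
    def pos(s,p): return s.R@np.array(p,float)+[s.c[0],s.c[1],0]
    def quat(s,t): # tilt t>0: fingertips away from the robot
        z=np.array([np.sin(t),0,-np.cos(t)]);y=np.array([0,1,0]);return Ro.from_matrix(s.R@np.c_[np.cross(y,z),y,z]).as_quat()
def lidpt(th,u,n): # u: distance in front of hinge, n: above hinge, in the lid frame -> case frame
    c,s=np.cos(th),np.sin(th);return np.array([.075-u*c+n*s,0,.072+u*s+n*c])
def press(C,th,depth=0,phimax=.45):
    phi=min(max(th,0),phimax);a=np.array([-np.sin(phi),0,-np.cos(phi)]);f=np.array([-np.cos(phi),0,np.sin(phi)])
    E=lidpt(th,.140,.0195-depth);return C.pos(E-.025*a-.011*f),C.quat(-phi)
E
cat > m2.py <<'E'
from h import *
T=np.load('top.npz');S=np.load('scene.npz');Rm=Ro.from_euler('z',-np.radians(6.9)).as_matrix()
for n,F,b in(('top',T,(205,145,315,230)),('scene',S,(245,190,380,290))):
    P=cloud(n,F['d'])[b[1]:b[3],b[0]:b[2]].reshape(-1,3);Q=P[(P[:,2]>.074)&(P[:,2]<.086)]@Rm  # case axes
    h=np.histogram(Q[:,0],np.arange(.45,.75,.004));e=h[1][:-1][h[0]>.4*np.median(h[0][h[0]>5])]
    print(n,'x',e[0],e[-1]+.004,'y',np.percentile(Q[:,1],[.3,99.7]).round(4))
    hsv=cv2.cvtColor(F['im'],cv2.COLOR_RGB2HSV);m=((hsv[...,1]<60)&(hsv[...,2]>95)).astype(np.uint8)
    x,y=((257,207) if n=='top' else (305,205));w=14;mm=np.zeros_like(m);mm[y-w:y+w,x-w:x+w]=m[y-w:y+w,x-w:x+w]
    k,l,st,ce=cv2.connectedComponentsWithStats(mm)
    for i in range(1,k):
        if st[i,4]>20:
            px=np.argwhere(l==i)[:,::-1];q=onplane(n,px,.0915)@Rm;print(' comp',ce[i].round(1),st[i],'case-rot',((q.min(0)+q.max(0))/2).round(4),np.ptp(q,0).round(4),'lab',F['im'][int(ce[i][1]),int(ce[i][0])])
C=Case([.625,.053],-np.radians(6.9))
print(C.pos([-.062,0,0]))
for th in np.linspace(-.03,1.2,6):
    for pm in(.45,.25):
        p,q=press(C,th,0,pm);j=r.solve_ik(p,q);print(round(th,2),pm,p.round(3),None if j is None else np.round(j,2))
for t in(.52,.6):
  for y in(-.07,.07): print(r.solve_ik(C.pos([-.008,y,.05]),C.quat(t)))
E
python3 m2.py
```

```text
top x 0.538 0.6900000000000002 y [0.0015 0.2523]
 comp [255.1 212. ] [243 200  28  21 317] case-rot [0.536  0.1225 0.0915] [0.0622 0.0799 0.    ] lab [146 144 139]
scene x 0.542 0.6940000000000002 y [0.0021 0.251 ]
 comp [304.3 198.9] [291 191  28  20 451] case-rot [0.5343 0.1296 0.0915] [0.0648 0.0724 0.    ] lab [124 119 110]
[0.56344904 0.06044848 0.        ]
-0.03 0.45 [0.571 0.06  0.112] [-0.03  0.58  1.57 -0.    0.99 -1.48]
-0.03 0.25 [0.571 0.06  0.112] [-0.03  0.58  1.57 -0.    0.99 -1.48]
0.22 0.45 [0.584 0.058 0.143] [-0.04  0.67  1.32  0.02  1.37 -1.5 ]
0.22 0.25 [0.584 0.058 0.143] [-0.04  0.67  1.32  0.02  1.37 -1.5 ]
0.46 0.45 [0.604 0.056 0.17 ] [-0.05  0.82  1.    0.03  1.77 -1.5 ]
0.46 0.25 [0.6   0.056 0.173] [-0.04  0.69  1.19  0.02  1.51 -1.5 ]
0.71 0.45 [0.627 0.053 0.196] [-0.05  0.85  0.87  0.03  1.87 -1.5 ]
0.71 0.25 [0.623 0.053 0.199] [-0.05  0.71  1.08  0.02  1.6  -1.5 ]
0.95 0.45 [0.655 0.049 0.215] [-0.05  0.91  0.7   0.03  1.99 -1.5 ]
0.95 0.25 [0.652 0.05  0.219] [-0.05  0.76  0.93  0.02  1.7  -1.5 ]
1.2 0.45 [0.688 0.045 0.227] [-0.06  1.    0.47  0.03  2.12 -1.5 ]
1.2 0.25 [0.684 0.046 0.231] [-0.05  0.83  0.76  0.02  1.8  -1.5 ]
None
None
None
None
```

```bash
echo "CC=Case([.627,.052],-np.radians(6.9))" >> h.py
python3 - <<'E'
from h import *
for fl in(0,1):
  for t in(0,.2,.3,.4,.5,.6,.7):
    q=(Ro.from_quat(CC.quat(t))*Ro.from_euler('z',np.pi*fl)).as_quat()
    for y in(-.07,0,.07):
      for z in(.05,.15):
        j=r.solve_ik(CC.pos([-.011,y,z]),q)
        if j is not None: print(fl,t,y,z,np.round(j,2))
E
```

```text
0 0 -0.07 0.05 [-0.15  0.71  1.51 -0.    0.92 -1.6 ]
0 0 -0.07 0.15 [-0.15  0.59  1.43 -0.    1.12 -1.6 ]
0 0 0 0.05 [-0.04  0.73  1.48 -0.    0.93 -1.49]
0 0 0 0.15 [-0.04  0.61  1.4  -0.    1.14 -1.49]
0 0 0.07 0.05 [ 0.07  0.75  1.42 -0.    0.97 -1.38]
0 0 0.07 0.15 [ 0.07  0.64  1.34 -0.    1.17 -1.38]
0 0.2 -0.07 0.05 [-0.16  0.64  1.69  0.01  0.61 -1.62]
0 0.2 -0.07 0.15 [-0.16  0.5   1.61  0.01  0.83 -1.61]
0 0.2 0 0.05 [-0.03  0.66  1.66 -0.03  0.63 -1.46]
0 0.2 0 0.15 [-0.03  0.52  1.57 -0.02  0.85 -1.47]
0 0.2 0.07 0.05 [ 0.09  0.68  1.6  -0.07  0.67 -1.31]
0 0.2 0.07 0.15 [ 0.09  0.55  1.51 -0.05  0.88 -1.33]
0 0.3 -0.07 0.05 [-0.16  0.62  1.78  0.03  0.45 -1.63]
0 0.3 -0.07 0.15 [-0.16  0.47  1.69  0.02  0.68 -1.62]
0 0.3 0 0.05 [-0.02  0.63  1.74 -0.06  0.47 -1.42]
0 0.3 0 0.15 [-0.02  0.49  1.66 -0.04  0.7  -1.45]
0 0.3 0.07 0.05 [ 0.1   0.66  1.68 -0.13  0.51 -1.24]
0 0.3 0.07 0.15 [ 0.1   0.52  1.6  -0.1   0.73 -1.28]
0 0.4 -0.07 0.05 [-0.16  0.6   1.86  0.06  0.28 -1.66]
0 0.4 -0.07 0.15 [-0.16  0.44  1.78  0.03  0.53 -1.63]
0 0.4 0 0.05 [-0.02  0.62  1.82 -0.13  0.3
[... 1163 characters left out ...]
  1.72]
1 0.3 0 0.15 [-0.02  0.49  1.66 -0.04  0.7   1.7 ]
1 0.3 0.07 0.05 [ 0.1   0.66  1.68 -0.13  0.51  1.9 ]
1 0.3 0.07 0.15 [ 0.1   0.52  1.6  -0.1   0.73  1.86]
1 0.4 -0.07 0.05 [-0.16  0.6   1.86  0.06  0.28  1.48]
1 0.4 -0.07 0.15 [-0.16  0.44  1.78  0.03  0.53  1.51]
1 0.4 0 0.05 [-0.02  0.62  1.82 -0.13  0.31  1.79]
1 0.4 0 0.15 [-0.02  0.46  1.74 -0.08  0.54  1.73]
1 0.4 0.07 0.05 [ 0.12  0.64  1.76 -0.26  0.36  2.03]
1 0.4 0.07 0.15 [ 0.12  0.49  1.68 -0.17  0.58  1.93]
1 0.5 -0.07 0.15 [-0.16  0.42  1.86  0.06  0.36  1.48]
1 0.5 0 0.15 [-0.01  0.44  1.82 -0.14  0.38  1.79]
1 0.5 0.07 0.15 [ 0.13  0.47  1.76 -0.28  0.44  2.05]
1 0.6 0.07 0.15 [ 0.14  0.46  1.84 -0.52  0.29  2.29]
```

Run:
```python
from h import *
command_gripper(0,30)
p,q=press(CC,0)
r.reach(p+[0,0,.10],q); r.move_straight(p+[0,0,.012],speed=.1)
f0=np.array(r.read_state()['contact_force']);print(f0.round(2),r.read_state()['time_s'])
print(r.move_straight(p+[0,0,-.012],speed=.015,max_force=7))
s=r.read_state();print((s['eef_pos']-p).round(4),(np.array(s['contact_force'])-f0).round(2))
grab('top','press');r.hold(.2)
s=r.read_state();print((s['eef_pos']-p).round(4),(np.array(s['contact_force'])-f0).round(2),s['time_s'])
```

```text
[ 0.13  0.   -0.19] 4.1417
True
[ 0.0002 -0.     -0.005 ] [-2.78 -0.4   7.98]
[ 0.0002 -0.     -0.0049] [-1.97  0.03  7.99] 5.5
```

Run:
```python
from h import *
for th in np.arange(.1,1.26,.1):
    p,q=press(CC,th,.004); r.move_straight(p,q,speed=.02)
    s=r.read_state();f=np.array(s['contact_force']);a=CC.R.T@f;n=[np.sin(th),0,np.cos(th)]
    print(round(th,2),'Fcase',a.round(1),'Fn',round(a@n,1),s['time_s'])
grab('scene','open1');grab('top')
```

```text
0.1 Fcase [1.2 0.  3.3] Fn 3.4 6.4
0.2 Fcase [ 2.3 -0.9  4.3] Fn 4.7 7.225
0.3 Fcase [4.  0.2 2.7] Fn 3.8 8.05
0.4 Fcase [ 3.3 -1.1  2.6] Fn 3.6 8.875
0.5 Fcase [ 4.  -1.4  0.7] Fn 2.5 9.7167
0.6 Fcase [ 3.8 -1.6 -0. ] Fn 2.1 10.5667
0.7 Fcase [ 4.2 -1.  -0.7] Fn 2.2 11.4167
0.8 Fcase [ 3.8 -0.6 -1.6] Fn 1.6 12.2667
0.9 Fcase [ 3.8 -0.1 -1.5] Fn 2.1 13.1167
1.0 Fcase [ 2.9 -0.2 -1.2] Fn 1.8 13.9667
1.1 Fcase [ 3.5 -0.5 -1. ] Fn 2.7 14.8167
1.2 Fcase [-0.4 -0.3 -0.3] Fn -0.5 15.6667
```

View pics/open1.png

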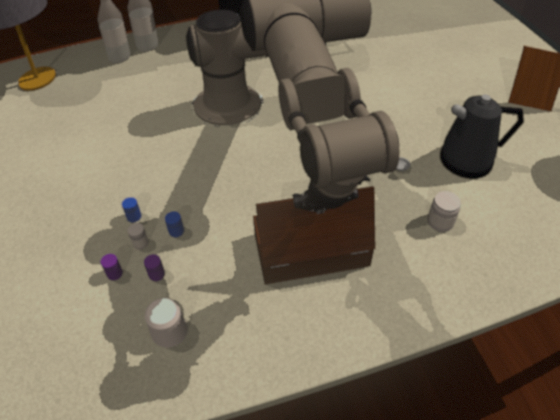

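The lid stands fully open at its stop and the fingers are just off the pad (scene ~(335,195)). Next I'll back off, look into the case from the top, and grasp the spare.

Run:
```python
from h import *
s=r.read_state();p=np.array(s['eef_pos'])
p1=p+CC.R@[.02,0,.05];r.move_straight(p1,speed=.1)
r.move_straight([p1[0]-.06,p1[1]-.06,.36],CC.quat(0),speed=.2)
command_gripper(.062)
b=np.arctan2(-.338,.4745);G=Case([.4745,-.3383],b);t=.4;a=np.array([np.sin(t),0,-np.cos(t)])
g=lambda h:G.pos(np.array([0,0,h])-.006*a)
r.reach(g(.16),G.quat(t))
im,d=grab('top','open_top');cv2.imwrite('pics/opencrop.png',cv2.resize(im[140:300,190:430],None,fx=3,fy=3,interpolation=2)[:,:,::-1])
print(r.read_state()['time_s'])
```

```text
20.1917
```

View pics/opencrop.png

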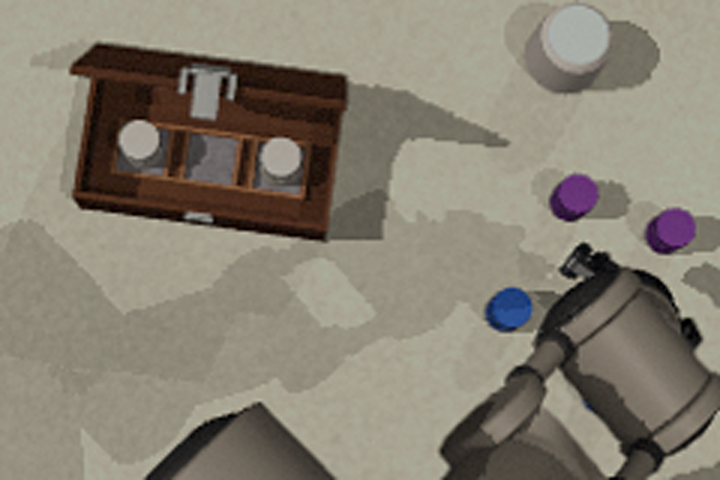

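The top crop shows the middle compartment empty, at crop (213,157) or full-image (261,192). Tins stand left and right of it, at crop (138,139) and (280,157). I'll measure the compartment, then grasp the spare and lift it.

Run:
```python
from h import *
F=np.load('top.npz');im=F['im'];hsv=cv2.cvtColor(im,cv2.COLOR_RGB2HSV)
def comp(m,x,y,w):
    mm=np.zeros((420,560),np.uint8);mm[y-w:y+w,x-w:x+w]=m[y-w:y+w,x-w:x+w]
    k,l,st,ce=cv2.connectedComponentsWithStats(mm);return np.argwhere(l==1+np.argmax(st[1:,4]))[:,::-1]
px=comp(hsv[...,1]<75,261,192,12);q=onplane('top',px,.008);rc=cv2.minAreaRect((q[:,:2]*1000).astype(np.float32));print('floor',rc,len(px))
ts=[]
for x,y in((236,186),(283,192)):
    px=comp((hsv[...,1]<75)&(hsv[...,2]>150),x,y,10);q=onplane('top',px,.063);(c,_)=cv2.minEnclosingCircle((q[:,:2]*1000).astype(np.float32));ts.append(c);print('tin',c,_)
print('mid',np.mean(ts,0),'model',CC.pos([-.008,0,0]),'floor z depth',np.median(cloud('top',F['d'])[188:197,257:266,2]))
b=np.arctan2(-.338,.4745);G=Case([.4745,-.3383],b);t=.4;a=np.array([np.sin(t),0,-np.cos(t)])
g=lambda h:G.pos(np.array([0,0,h])-.006*a)
print(r.move_straight(g(.042),speed=.08,max_force=6))
command_gripper(.03,30);s=r.read_state();print(s['grip_width'],s['grip_force'],(s['eef_pos']-g(.042)).round(4))
r.move_straight(g(.20),speed=.15)
grab('scene','grasp');print(r.read_state()['grip_width'],r.read_state()['time_s'])
I=np.load('scene.npz')['im'];cv2.imwrite('pics/graspcrop.png',cv2.resize(I[120:280,70:270],None,fx=3,fy=3,interpolation=2)[:,:,::-1])
```

```text
floor ((618.6251220703125, 53.62588119506836), (47.387420654296875, 47.85158157348633), 82.93783569335938) 239
tin (626.2206420898438, 122.71662902832031) 19.071147918701172
tin (610.851806640625, -17.630380630493164) 18.74466323852539
mid [618.53622437  52.5431242 ] model [0.61905794 0.05296109 0.        ] floor z depth nanTraceback (most recent call last):
  File "<stdin>", line 13, in <module>
workcell.PlanningError: the arm cannot follow that straight line within its joint ranges
```

Run:
```python
from h import *
b=np.arctan2(-.338,.4745)
for t in(.34,.38,.42):
  a=np.array([np.sin(t),0,-np.cos(t)])
  for o in(-.4,-.25,0,.25,.4):
    G=Case([.4745,-.3383],b+o);L=[]
    for h in(.044,.2):
        j=r.solve_ik(G.pos(np.array([0,0,h])-.006*a),G.quat(t));L.append(None if j is None else np.round(j,2))
    print(t,o,L)
  D=Case([.6186,.0530],CC.yaw)
  for h in(.054,.25): 
    j=r.solve_ik(D.pos(np.array([0,0,h])-.006*a),D.quat(t));print('  place',t,h,None if j is None else np.round(j,2))
```

```text
0.34 -0.4 [array([-0.7 ,  0.59,  1.86, -0.29,  0.38, -1.  ]), array([-0.7 ,  0.35,  1.71, -0.15,  0.76, -1.15])]
0.34 -0.25 [array([-0.73,  0.58,  1.88, -0.14,  0.35, -1.31]), array([-0.73,  0.34,  1.72, -0.07,  0.74, -1.38])]
0.34 0 [array([-0.78,  0.58,  1.89,  0.16,  0.34, -1.87]), array([-0.78,  0.34,  1.73,  0.08,  0.74, -1.78])]
0.34 0.25 [array([-0.83,  0.58,  1.88,  0.39,  0.4 , -2.36]), array([-0.83,  0.34,  1.72,  0.21,  0.78, -2.16])]
0.34 0.4 [array([-0.85,  0.59,  1.86,  0.46,  0.46, -2.6 ]), array([-0.85,  0.35,  1.71,  0.27,  0.82, -2.37])]
  place 0.34 0.054 [-0.02  0.61  1.77 -0.08  0.43 -1.41]
  place 0.34 0.25 [-0.02  0.36  1.55 -0.04  0.9  -1.45]
0.38 -0.4 [array([-0.69,  0.59,  1.89, -0.38,  0.33, -0.9 ]), array([-0.69,  0.34,  1.74, -0.19,  0.71, -1.12])]
0.38 -0.25 [array([-0.72,  0.58,  1.91, -0.19,  0.28, -1.25]), array([-0.72,  0.33,  1.76, -0.09,  0.68, -1.37])]
0.38 0 [None, array([-0.78,  0.32,  1.77,  0.1 ,  0.68, -1.8 ])]
0.38 0.25 [array([-0.84,  0.58,  1.91,  0.5 ,  0.35, -2.49]), array([-0.84,  0.33,  1.76,  0.25,  0.73, -2.2 ])]
0.38 0.4 [array([-0.87,  0.59,  1.89,  0.58,  0.42, -2.72]), array([-0.87,  0.34,  1.74,  0.32,  0.78, -2.42])]
  place 0.38 0.054 [-0.02  0.6   1.8  -0.1   0.36 -1.38]
  place 0.38 0.25 [-0.02  0.34  1.59 -0.05  0.84 -1.44]
0.42 -0.4 [None, array([-0.68,  0.33,  1.77, -0.22,  0.65, -1.08])]
0.42 -0.25 [None, array([-0.72,  0.32,  1.79, -0.1 ,  0.62, -1.35])]
0.42 0 [None, array([-0.79,  0.31,  1.8 ,  0.12,  0.62, -1.82])]
0.42 0.25 [array([-0.85,  0.58,  1.94,  0.66,  0.31, -2.65]), array([-0.85,  0.32,  1.79,  0.3 ,  0.68, -2.25])]
0.42 0.4 [array([-0.88,  0.58,  1.92,  0.72,  0.39, -2.87]), array([-0.88,  0.33,  1.77,  0.38,  0.74, -2.48])]
  place 0.42 0.054 [-0.02  0.6   1.83 -0.14  0.3  -1.34]
  place 0.42 0.25 [-0.02  0.33  1.62 -0.06  0.78 -1.43]
```

Run:
```python
from h import *
b=np.arctan2(-.338,.4745);G=Case([.4745,-.3383],b+.4);t=.38;a=np.array([np.sin(t),0,-np.cos(t)])
g=lambda h:G.pos(np.array([0,0,h])-.006*a)
r.move_straight(g(.16),G.quat(t),speed=.1)
print(r.move_straight(g(.044),speed=.08,max_force=6))
command_gripper(.03,30);s=r.read_state();print(s['grip_width'],s['grip_force'],(s['eef_pos']-g(.044)).round(4))
r.move_straight(g(.20),speed=.15)
grab('scene');print(r.read_state()['grip_width'],r.read_state()['time_s'])
I=np.load('scene.npz')['im'];cv2.imwrite('pics/graspcrop.png',cv2.resize(I[120:280,70:270],None,fx=3,fy=3,interpolation=2)[:,:,::-1])
```

```text
False
0.03925155530771521 30.332152247428894 [ 0.0002 -0.0002  0.0006]
0.03940878290677736 24.0917
```

View pics/graspcrop.png

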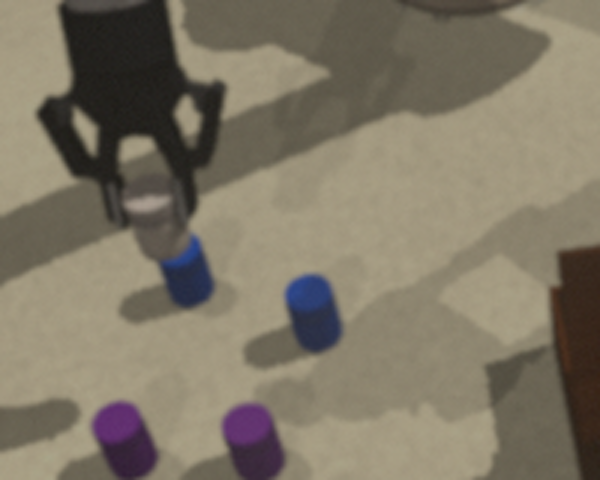

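The spare is gripped upright. I'll check its offset in the gripper from the depth image and carry it to the start of the tilted approach.

Run:
```python
from h import *
P=cloud('scene',np.load('scene.npz')['d'])[170:212,105:135].reshape(-1,3)
b=np.arctan2(-.338,.4745);G=Case([.4745,-.3383],b+.4)
q=(P-[*G.c,0])@G.R;q=q[(abs(q[:,1])<.012)&(q[:,2]>.15)&(q[:,2]<.23)&(q[:,0]>-.03)&(q[:,0]<.04)]
print('tin front x',np.percentile(q[:,0],[80,95,99]).round(4),'z',np.percentile(q[:,2],[2,50,98]).round(4))
t=.38;a=np.array([np.sin(t),0,-np.cos(t)]);D=Case([.6186,.0530],CC.yaw)
d=lambda p:D.pos(np.array(p)-.006*a)
pre=np.array([0,0,.062])-.15*a
s=r.read_state();p=np.array(s['eef_pos'])
r.move_straight([p[0]-.04,p[1]+.03,.27],speed=.2)
r.move_straight(d(pre+[-.03,0,.03]),D.quat(t),speed=.25)
r.move_straight(d(pre),speed=.15)
print(r.read_state()['grip_width'],r.read_state()['time_s'])
grab('top','pre')
```

```text
tin front x [0.018  0.0196 0.0206] z [0.1567 0.1992 0.2107]
0.03922032699467912 26.775
```

View pics/pre.png

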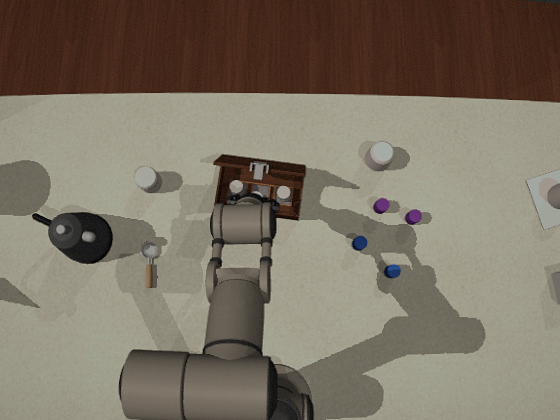

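The tin sits centred in the grip, and the arm is lined up in front of the middle compartment (260,192), clear of the lid. Now I'll insert it.

Run:
```python
from h import *
t=.38;a=np.array([np.sin(t),0,-np.cos(t)]);D=Case([.6186,.0530],CC.yaw)
d=lambda p:D.pos(np.array(p)-.006*a)
st=lambda k:print(k,(D.R.T@(r.read_state()['eef_pos']-d([0,0,.052]))).round(4),np.round(r.read_state()['contact_force'],1),r.read_state()['time_s'])
hit=r.move_straight(d([0,0,.063]),speed=.08,max_force=8);st(hit)
if not hit:
    hit=r.move_straight(d([0,0,.049]),speed=.02,max_force=4);st(hit)
```

```text
False [0.0001 0.0001 0.0114] [ 0.8  0.1 -0.8] 28.8417
True [0.0001 0.     0.0006] [-0.8  0.3  4.5] 29.3833
```

Run:
```python
from h import *
t=.38;a=np.array([np.sin(t),0,-np.cos(t)])
command_gripper(.054);r.hold(.2)
p=np.array(r.read_state()['eef_pos']);ac=CC.R@a
print(r.move_straight(p-.05*ac,speed=.06,max_force=8),np.round(r.read_state()['contact_force'],1))
r.move_straight(p-.17*ac+[-.03,0,0],speed=.2)
r.move_straight(p+CC.R@[-.16,0,.30],CC.quat(.2),speed=.25)
command_gripper(0);s=r.read_state()['time_s']
q=np.array(r.read_state()['eef_pos'])
im,_=grab('top');print(s)
cv2.imwrite('pics/placed.png',cv2.resize(im[140:300,190:430],None,fx=3,fy=3,interpolation=2)[:,:,::-1])
# closing path check
for th in np.linspace(1.2,0,6):
    phi=min(th,.45);A=np.array([-np.sin(phi),0,-np.cos(phi)]);f=np.array([-np.cos(phi),0,np.sin(phi)])
    pp=CC.pos(lidpt(th,.100,.008)-.025*A-.011*f);j=r.solve_ik(pp,CC.quat(-phi));print(th,pp.round(3),None if j is None else np.round(j,2))
```

```text
False [ 0.7  0.4 -0.7]
33.0083
1.2 [0.694 0.044 0.186] [-0.06  1.03  0.51  0.03  2.04 -1.5 ]
0.96 [0.672 0.047 0.176] [-0.06  0.97  0.67  0.03  1.95 -1.5 ]
0.72 [0.653 0.049 0.162] [-0.05  0.93  0.79  0.03  1.87 -1.5 ]
0.48 [0.638 0.051 0.143] [-0.05  0.91  0.89  0.03  1.79 -1.5 ]
0.24 [0.623 0.052 0.125] [-0.05  0.77  1.17  0.02  1.44 -1.5 ]
0.0 [0.613 0.054 0.105] [-0.04  0.65  1.45 -0.    1.04 -1.49]
```

View pics/placed.png

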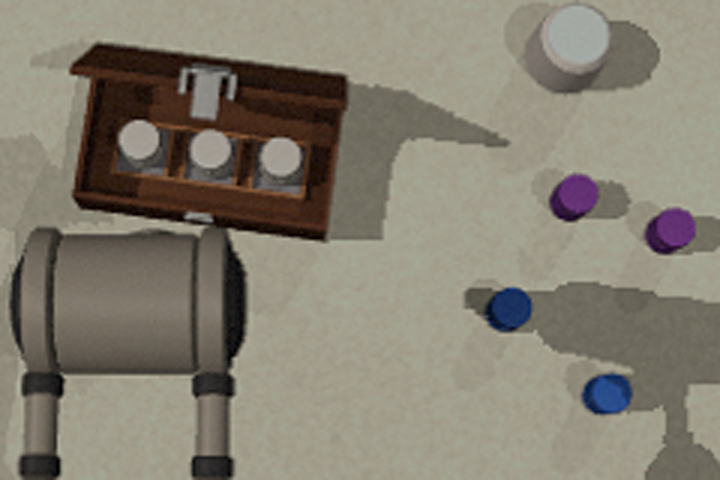

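All three tins stand in their compartments: the spare at crop (211,150), its neighbours unmoved. Next I'll push the lid shut at lid_push.

Run:
```python
from h import *
def pose(th,off=0):
    phi=min(max(th,0),.45);A=np.array([-np.sin(phi),0,-np.cos(phi)]);f=np.array([-np.cos(phi),0,np.sin(phi)])
    return CC.pos(lidpt(th,.100,.008+off)-.025*A-.011*f),CC.quat(-phi)
def st(k):
    s=r.read_state();print(k,(CC.R.T@np.array(s['contact_force'])).round(1),np.round(s['eef_pos'],3),round(s['time_s'],1))
p,q=pose(1.2,.025)
r.reach(p+[0,0,.17],q);r.move_straight(p,q,speed=.15);st('pre')
for th in np.arange(1.15,.06,-.1):
    r.move_straight(*pose(th),speed=.04);st(round(th,2))
p,q=pose(0)
r.move_straight(*pose(.04),speed=.03);st('.04')
print(r.move_straight(p+[0,0,-.008],q,speed=.015,max_force=18));st('down');r.hold(.2)
s=np.array(r.read_state()['eef_pos'])
for dz in(.003,.006,.009): r.move_straight(s+[0,0,dz],speed=.01);st(dz)
```

```text
Traceback (most recent call last):
workcell.PlanningError: the arm cannot take that pose within its joint ranges
```

```bash
cat > close.py <<'E'
from h import *
PM=.3
def pose(th,off=0):
    phi=min(max(th,0),PM);A=np.array([-np.sin(phi),0,-np.cos(phi)]);f=np.array([-np.cos(phi),0,np.sin(phi)])
    return CC.pos(lidpt(th,.100,.008+off)-.025*A-.011*f),CC.quat(-phi)
def st(k):
    s=r.read_state();print(k,(CC.R.T@np.array(s['contact_force'])).round(1),np.round(s['eef_pos'],3),round(s['time_s'],1))
p,q=pose(1.2,.025)
P=[(CC.pos([-.05,0,.37]),CC.quat(0)),(p+[0,0,.11],CC.quat(-.1)),(p,q)]
ok=[r.solve_ik(*x) is not None for x in P];print(ok)
assert all(ok)
r.move_straight(*P[0],speed=.25);st(0)
r.move_straight(*P[1],speed=.2);st(1)
r.move_straight(*P[2],speed=.12);st('pre')
for th in np.arange(1.15,.06,-.1):
    r.move_straight(*pose(th),speed=.04);st(round(th,2))
p,q=pose(0)
r.move_straight(*pose(.04),speed=.03);st('.04')
print(r.move_straight(p+[0,0,-.008],q,speed=.015,max_force=18));st('down');r.hold(.2)
s=np.array(r.read_state()['eef_pos'])
for dz in(.003,.006,.009): r.move_straight(s+[0,0,dz],speed=.01);st(dz)
E
python3 close.py
```

```text
[True, True, True]
0 [ 1.6  0.4 -0.1] [0.577 0.058 0.369] 33.7
1 [-0.  -0.3 -0. ] [0.713 0.042 0.309] 34.6
pre [ 0.3 -0.5  0.6] [0.714 0.042 0.199] 35.7
1.15 [ 0.6 -0.2  0.9] [0.686 0.045 0.187] 36.6
1.05 [3.3 0.4 1.3] [0.677 0.046 0.184] 37.0
0.95 [ 2.  -0.3  2.7] [0.668 0.047 0.179] 37.4
0.85 [ 2.7 -0.5  4.2] [0.66  0.048 0.173] 37.8
0.75 [0.9 0.1 5.3] [0.652 0.049 0.167] 38.2
0.65 [ 0.4 -0.   6. ] [0.645 0.05  0.16 ] 38.6
0.55 [-0.3  0.1  6.3] [0.639 0.051 0.152] 39.0
0.45 [-0.7 -0.8  5.1] [0.634 0.051 0.144] 39.4
0.35 [-0.8  0.   5.9] [0.629 0.052 0.135] 39.8
0.25 [2.3 0.7 5.8] [0.625 0.052 0.127] 40.2
0.15 [-0.   0.8  6.2] [0.62  0.053 0.119] 40.5
.04 [-0.2  0.4  9.3] [0.615 0.054 0.11 ] 41.0
True
down [-1.8 -0.3  8.8] [0.615 0.054 0.11 ] 41.4
0.003 [-0.2  0.1  5.7] [0.616 0.053 0.113] 42.1
0.006 [0.7 1.1 7. ] [0.616 0.053 0.117] 42.6
0.009 [ 3.2 -0.2  6.1] [0.617 0.053 0.12 ] 43.0
```

Run:
```python
from h import *
def st(k):
    s=r.read_state();print(k,(CC.R.T@np.array(s['contact_force'])).round(1),np.round(s['eef_pos'],4),round(s['time_s'],1))
p=CC.pos(lidpt(0,.089,.033));q=CC.quat(0)
r.move_straight(p+[0,0,.003],q,speed=.03);st('near')
z=.003
for k in range(9):
    z-=.001;r.move_straight(p+[0,0,z],q,speed=.01);st(round(z,3))
    if r.read_state()['contact_force'][2]>22: break
r.hold(.2);s=np.array(r.read_state()['eef_pos'])
for dz in(.004,.008,.012): r.move_straight(s+[0,0,dz],speed=.012);st(dz)
```

```text
near [0.7 1.  9.4] [0.6141 0.0536 0.1091] 43.5
0.002 [-0.8 -0.3  8.3] [0.614  0.0536 0.1081] 43.8
0.001 [ 0.  -0.1  6.1] [0.6138 0.0536 0.1067] 44.0
0.0 [-0.3  0.3  5.4] [0.6137 0.0537 0.1054] 44.3
-0.001 [-1.2 -0.2  9.7] [0.6137 0.0537 0.105 ] 44.5
-0.002 [-3.7  0.5 15.2] [0.6136 0.0537 0.1049] 44.8
-0.003 [-6.6 -0.6 20.3] [0.6137 0.0537 0.1047] 45.0
-0.004 [-8.7 -0.8 26. ] [0.6137 0.0537 0.1046] 45.3
0.004 [-0.5  0.2 -0.6] [0.6135 0.0537 0.1082] 46.3
0.008 [-0.1 -0.5 -0.4] [0.6137 0.0537 0.1127] 46.8
0.012 [ 0.4  0.6 -0.5] [0.6137 0.0537 0.1167] 47.2
```

The lid no longer follows the finger (force is zero), so it has latched. I'll retreat and verify.

Run:
```python
from h import *
p=np.array(r.read_state()['eef_pos'])
r.move_straight(p+[0,0,.15],speed=.15);r.reach([.35,.30,.30],CC.quat(0))
im,d=grab('top');P=cloud('top',d)[160:200,225:300,2];print('lid z',np.nanpercentile(P,[5,50,95]).round(4),r.read_state()['time_s'])
cv2.imwrite('pics/shut.png',cv2.resize(im[140:300,190:430],None,fx=3,fy=3,interpolation=2)[:,:,::-1])
```

```text
lid z [0.0734 0.0809 0.0865] 49.8083
```

View pics/shut.png

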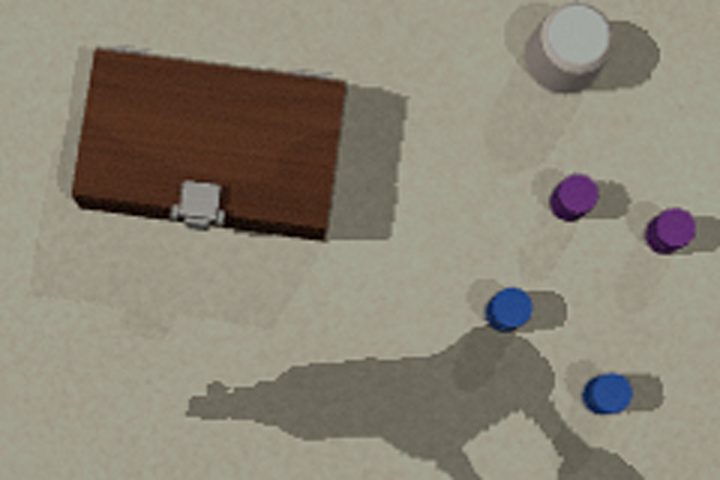

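The lid is shut (catch at crop (200,200), lid face at 0.081 m) and the robot is clear.

```bash
python3 -c "
from h import *
print(r.finish_job())"
```

```text
the job is handed in; nothing more can be done
None
```

The spare tin is in the middle compartment, the lid is shut and held by its catch, and the job was handed in at about 50 s; no verdict came back.

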